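# Rack a washed leg tube to drain

## Task

The loose leg tube with the threaded stud on one end has been washed and must drain. Stand its open end in the gutter of the drip rack, behind the toe rail, lean it back and press it into the free spring clip until it snaps home, just as the other leg already stands; then let go. Leave the other leg where it is.

Things in the scene. Friction and masses are not known exactly. Their poses are not given: they have to be found in the camera images.
- leg_centre (a point): The loose leg: smooth black tube, 25 mm thick, 200 mm long, about 150 g, lying on the bench at the start. One end is an open mouth; the other has a grey plug and a steel threaded stud (10 mm thick, the last 15 mm). This point is on its axis, 100 mm from either end. Axes: x along the tube from mouth to stud, y and z across it. It may be gripped anywhere on the tube
- leg_mouth (a point): Centre of the leg's open end, on its axis, 100 mm from leg_centre towards -x. Same axes as leg_centre
- rack: Drip rack, fixed: steel pan 240 mm wide (y), 138 mm deep (x), on feet. Origin on the bench under its middle; x from toe rail to splash-back, y left, z up. Pan floor z = 48 mm; splash-back x = 71 mm, top z = 200 mm, with a sloping rail and two spring clips: y = +57 mm (taken), y = -57 mm (free). A racked leg leans 35 degrees from upright, stud up, towards the splash-back (+x)
- gutter (a point): Where the centre of the mouth comes to stand, in line with the free clip: rack x = -45, y = -57, z = 55 mm (7 mm above the pan floor, as the tube leans). The gutter is a strip along the rack's y, between the toe rail in front (inner face 14 mm from here, top 24 mm above the pan floor) and a low half-round rib behind (centre 23 mm from here, 5 mm high). Axes as rack
- clip_free: Free spring clip on the rack: two sprung steel jaws, 16 mm long, for a 25 mm tube; flared lips 36 mm apart, 20 mm out from the origin; throat 18 mm. Origin: where a held tube's axis passes, 145 mm up the leg from its mouth. x along a held tube, up to the stud; z out of the opening, towards the robot and up; y left. The tube goes in sideways along -z; the jaws snap over it at a push of 5 to 10 N
- leg_racked_centre (a point): Middle of the other, equal leg, which already stands in the taken clip 114 mm to the left of the free one. Axes as leg_centre. It is loose in its clip: do not knock it. Mind the fixed jig with a tall black post (0.86 m) 0.2 to 0.3 m further left, at x = 0.49, y = 0.23 m
- offcut_centre (a point): Middle of a plain offcut of the same black tube, 25 mm thick and 120 mm long, open at both ends, no stud, lying on the bench beside the leg, on either side of it. Not wanted. x along it. Mind the fixed press fixture, 185 mm tall, on the bench between robot and tubes, at x = 0.33, y = -0.14 m
Not all that is in view belongs to the job. Leave any green look-alike of the part that bears leg_centre alone.

How it is judged:
By the outcome, as a careful person would: the job done as asked, in the order asked, and still so for the second after the job is handed in, with the robot touching nothing.
It also fails if it takes over 51 s, if anything falls off the work surface, if the arm or the gripper's body presses on something with over 40 N, if the wrist force passes 120 N, or if a joint passes its speed limit or range.

## Robot

A 6-joint arm with a two-finger parallel gripper is mounted at the origin on the work surface; the furniture and walls round the work are solid. World frame = base frame: x ahead of the robot, y to its left, z up, the work surface at z = 0. Lengths are in m, angles in rad, forces in N, time in s.
With the tool pointing down it reaches from about 0.25 to 0.725 m from the base axis. Payload 4 kg.
Tool frame: the origin (TCP) lies midway between the tips of the shut fingers; the grasp point (between the pads) lies 19 mm behind it; z points along the fingers, y is the line along which they close (so a half turn about z gives the same grasp; the last joint's range is limited). The gripper opens to 85 mm and grips with 20 to 120 N. Pads are 22 mm wide; open, the fingers measure 114 mm over their backs; the gripper's body (76 mm by 85 mm) begins 54 mm behind the grasp point. The pads swing forward as they close: fully open they stand 13 mm farther back than shut.
Start: joints at [-1.145, 0.241, 0.005, 1.335, 0, 1.571], TCP at [0.207, -0.455, 0.231] pointing down, gripper open.
Joint ranges: [-2.72, 2.72], [-1.05, 1.87], [-1.09, 1.28], [-1.99, 2.15], [-1.42, 1.44], [-3.14, 3.14]. Speed limits (rad/s): [2.79, 2.79, 3.14, 3.14, 3.14, 3.14].

## Interface

Orientations are given as a unit quaternion [x, y, z, w].
In Python, from workcell import monitor, vision, job gives the robot as it stands.
- The arm moves only by the tool move_arm, never from a script. Its argument "moves" is a list that holds one entry, the list of rows, each a list of 5 numbers: the shift along the world's x, y, z in m, then the turn about the world's z in degrees, then the opening in per cent of the stroke, from 0 (shut) to 100 (fully open). In form: [[[x, y, z, turn, gripper], ...]]. A call has 1 to 5 rows; each row is the pose to reach, as a shift and turn from the pose commanded when the call began; what a row does not reach only later rows make up. A row lasts 1/8 s, in which the tool goes at most 62.5 mm and 10.7 degrees, less where a joint would pass 70% of its speed; a pose out of reach is approached as far as the arm can. A call with a gripper value outside its range is refused whole. The fingers move at their own pace and stop on an object; the grip force is fixed at half the most. Time passes only in rows, so rows that repeat a pose let the fingers close. It gives the time, the measured TCP pose, the force, the opening and the grip force at its end, in the units of the state.
- monitor.get_obs(): the state, without advancing time (a new reading comes with each control period).
- vision.camera(name): name is "scene" or "top"; returns a dict with "color" (480x640x3 uint8, red, green, blue), "camera_matrix" (3x3 intrinsics, pixels), "k1" (the pictures are not rectified: a ray, as slopes to the right and down, at radius r is drawn at 1 + k1 r^2 times it, then the intrinsics apply), "eye" and "attitude" of the camera in the world. Camera axes: x right, y up, looking along -z (the intrinsics and any distortion apply to the point x, -y, -z); pixel columns grow to the right and rows downward; lengths in m; the calibration is good to about 2 mm. A picture is of the moment at which its call begins. There is no depth.
- job.job_done(): hands the job in; it is judged then, once.
The state is a dict: "clock": time; "joint_pos": joint angles; "joint_vel": joint speeds; "tau": joint torques, N m; "eef_pos": TCP position; "tool_rot": TCP orientation; "ft_force": force on the tool from outside, world axes, zero at the start; "ft_torque": the same for the moment, N m; "grip_width": finger opening in m; "grasp_force": force on a finger pad.
Only numpy, scipy, OpenCV 4.12 (cv2) and the standard library are available. Lean on these libraries where they do the work, as an engineer would, in place of code of your own. Each camera call takes 0.05 s, during which the arm holds its last target. There are 200 camera calls.

## Working session

There is one attempt and no reset: what is moved stays moved. The work goes in short steps, Python scripts to look and compute and a tool call to move; the robot and the scene stay as the last step left them, time stands still between calls to the robot, and variables do not carry over. Pictures are saved under pics/ and viewed, at most 10 in all, crops included, and the job is handed in when it is done.

Besides the shell and the picture viewer there is one more tool, called as name([rows], argument=value, ...), one row to a line, values as JSON. move_arm: Moves the arm, as the interface text tells. Its arguments: {"type":"object","properties":{"moves":{"type":"array","items":{"type":"array","items":{"type":"array","items":{"type":"number"}}}}},"required":["moves"]}

```bash
ls; mkdir -p pics
python3 - <<'E'
from workcell import monitor, vision, job
import cv2
for n in("scene","top"):
    c=vision.camera(n); cv2.imwrite(f"pics/{n}0.png",c["color"][:,:,::-1])
    print(n,c["camera_matrix"],c["k1"],c["eye"],c["attitude"])
print(monitor.get_obs())
E
```

```text
pics
scene [[534.22285175   0.         330.54604795]
 [  0.         534.22285175 236.46992841]
 [  0.           0.           1.        ]] -0.05612417843834407 [-0.02431672 -1.36672692  1.20751207] [ 0.38736331 -0.0905967  -0.20406296  0.89448321]
top [[443.54113538   0.         318.97529664]
 [  0.         443.54113538 240.60100859]
 [  0.           0.           1.        ]] -0.08427836764422421 [ 0.38218552 -0.32530317  1.10276053] [-0.02851462  0.03521411  0.71450061 -0.698166  ]
{'clock': 0.1, 'joint_pos': array([-1.14503817e+00,  2.41293887e-01,  3.86360275e-03,  1.33522177e+00,
        5.31048975e-05,  1.57076255e+00]), 'joint_vel': array([ 5.12291882e-06, -1.12798123e-03,  8.16711130e-04,  2.20085985e-03,
       -1.07929369e-03,  3.89715276e-04]), 'tau': array([ 2.10742355e-04, -3.73137903e+01,  2.53009933e+01,  1.08523355e-02,
        2.51683338e-05, -1.83642737e-05]), 'eef_pos': array([ 0.20628419, -0.4548355 ,  0.23052562]), 'tool_rot': array([ 9.77422706e-01,  2.11291248e-01, -1.70065751e-04, -9.12531250e-04]), 'ft_force': array([-0.1018326 , -0.47484398,  0.03623031]), 'ft_torque': array([-0.02408423,  0.01013473, -0.0061776 ]), 'grasp_force': 0.0, 'grip_width': 0.08570617639959535}
```

View pics/scene0.png

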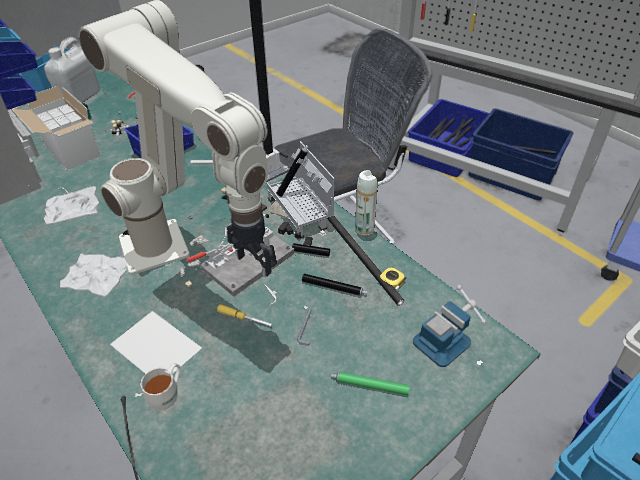

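View pics/top0.png

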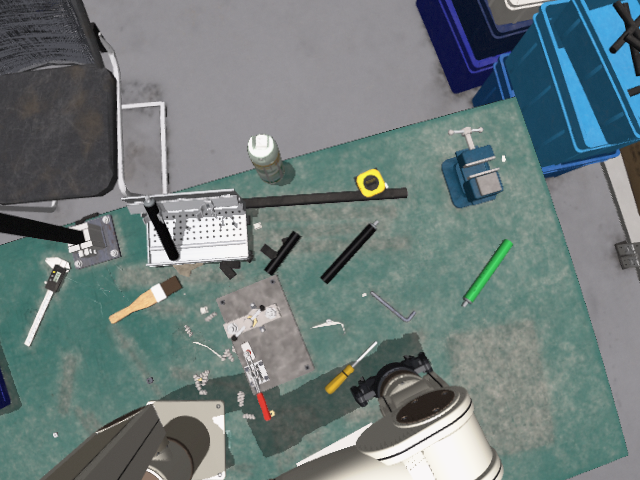

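Candidates in the top view:
- Studded black tube at (350,252), with a grey/steel tip at (376,223). This fits the leg.
- Short black tube at (283,253): the offcut.
- Long black bar at (330,198).
- Green look-alike at (487,272).
- Racked leg at (161,230).

I'll check the choice in an enlarged crop.

```bash
cat > h.py <<'E'
import numpy as np, cv2
from scipy.spatial.transform import Rotation as R
from workcell import monitor, vision, job
def ray(c,u,v):
    K=c["camera_matrix"]; d=np.array([(u-K[0,2])/K[0,0],(v-K[1,2])/K[1,1]]); s=d.copy()
    for _ in range(20): s=d/(1+c["k1"]*(s@s))
    return R.from_quat(c["attitude"]).apply([s[0],-s[1],-1.])
def onz(c,u,v,z):
    r=ray(c,u,v); e=np.array(c["eye"]); return e+r*(z-e[2])/r[2]
def proj(c,P):
    p=R.from_quat(c["attitude"]).inv().apply(np.atleast_2d(P)-np.array(c["eye"]))
    s=np.c_[p[:,0],-p[:,1]]/-p[:,2:]; s=s*(1+c["k1"]*(s**2).sum(1))[:,None]
    K=c["camera_matrix"]; return s*K[0,0]+K[:2,2]
def crop(c,u0,v0,w,h,f,name):
    im=c["color"][v0:v0+h,u0:u0+w,::-1]; cv2.imwrite("pics/"+name,cv2.resize(im,None,fx=f,fy=f,interpolation=cv2.INTER_CUBIC))
E
python3 - <<'E'
from h import *
c=vision.camera("top"); crop(c,135,180,260,120,3,"t1.png")
s=vision.camera("scene"); crop(s,240,130,160,180,3,"s1.png")
for n,p,z in [("mouth",(325,280),.0125),("studend",(377,222),.0125),("off1",(269,272),.0125),("off2",(297,236),.0125)]: print(n,onz(c,*p,z))
E
```

```text
mouth [ 0.38337424 -0.34928537  0.0125    ]
studend [ 0.52373314 -0.48201643  0.0125    ]
off1 [ 0.40607131 -0.21238195  0.0125    ]
off2 [ 0.49326616 -0.28280428  0.0125    ]
```

View pics/t1.png

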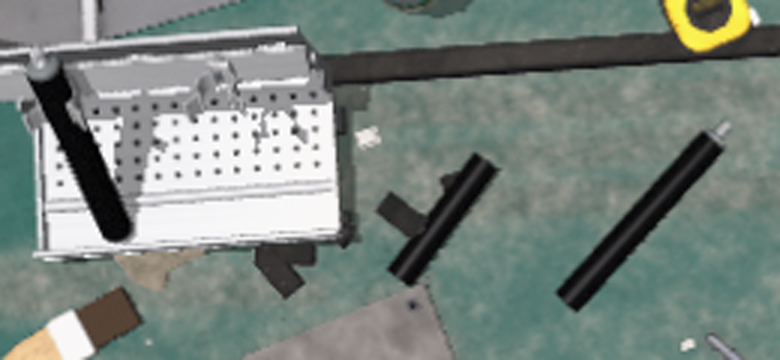

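View pics/s1.png

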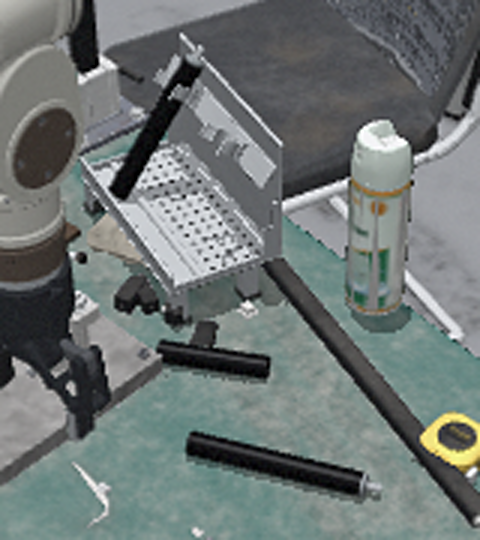

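Top crop: studded tube with its stud tip at (377,223) and mouth at (324.5,279.5), so this is the leg. The plain offcut is at (283,253). The rack's front rail runs (148,265.5) to (248,259.5), with the free clip around (208,209). The scene crop shows the free clip on the sloping rail at about (316,176).

Run:
```python
from h import *
from scipy.optimize import least_squares
c=vision.camera("top"); s=vision.camera("scene")
ci=lambda u,v:(135+u/3,180+v/3); si=lambda u,v:(240+u/3,130+v/3)
print(onz(c,*ci(38,257),.072),onz(c,*ci(340,240),.072))
s35,c35=np.sin(np.radians(35)),np.cos(np.radians(35))
# rack points: toe-rail outer corners, splash-back right top, racked mouth/stud ends, free clip
mR=np.array([-.045,.057,.055]); stud=mR+.2*np.array([s35,0,c35])
pts=[(c,ci(36,258),(-.069+.006,.12,.072)),(c,ci(341,240),(-.063,-.12,.072)),(c,ci(300,30),(.071,-.12,.2)),(c,ci(38,64),stud),
 (s,si(196,50),stud),(s,si(283,143),(.071,-.12,.2)),(s,si(182,36),(.071,.12,.2)),(s,si(218,140),(-.045+.145*s35,-.057,.055+.145*c35))]
def f(p,full=False):
    r=[]
    for cam,px,q in pts:
        w=R.from_euler('z',p[2]).apply(q)+[p[0],p[1],0]; r.append(proj(cam,w)[0]-px)
    return np.array(r).ravel()
o=least_squares(f,[.5,.05,0],loss='soft_l1'); print(o.x,np.degrees(o.x[2])); print(f(o.x).reshape(-1,2).round(1))
rp=lambda q:R.from_euler('z',o.x[2]).apply(q)+[o.x[0],o.x[1],0]
print("gutter",rp([-.045,-.057,.055]),"grip172",rp([-.045+.172*s35,-.057,.055+.172*c35]))
```

```text
[0.42538909 0.06680304 0.072     ] [ 0.43368465 -0.17079583  0.072     ]
[ 0.49182296 -0.0479984   0.05914291] 3.3886391993077676
[[ 0.1  1.2]
 [-0.  -1. ]
 [ 0.1  1.4]
 [-0.1 -3.7]
 [ 1.  -1. ]
 [-1.5  0.7]
 [-2.3 -0.7]
 [ 1.6  0.9]]
gutter [ 0.45027082 -0.10755862  0.055     ] grip172 [ 0.54875347 -0.10172727  0.19589415]
```

move_arm([
  [[0.03,0,0,-10,100],[0.06,0,0,-20,100],[0.1,0,0,-30,100],[0.15,0,-0.03,-40,100],[0.2,0.0,-0.06,-50,100]],
])

```text
clock: 0.92
eef_pos: [0.4082, -0.4557, 0.1711]
tool_rot: [0.974, -0.225, 0.001, 0.001]
ft_force: [0.0, -1.1, -0.2]
grip_width: 0.0853
grasp_force: 0.0
```

move_arm([
  [[0.05,0,0,-9,100],[0.095,-0.007,-0.04,-17,100],[0.095,-0.007,-0.08,-17,100],[0.095,-0.007,-0.12,-17,100],[0.095,-0.007,-0.12,-17,100]],
])

```text
clock: 1.55
eef_pos: [0.4989, -0.4597, 0.0465]
tool_rot: [0.932, -0.363, -0.005, -0.002]
ft_force: [-0.7, -0.0, -0.9]
grip_width: 0.0851
grasp_force: 0.0
```

Run:
```python
from h import *
o=monitor.get_obs(); print(o["joint_pos"],o["eef_pos"],np.degrees(2*np.arctan2(*o["tool_rot"][[1,0]])))
for n,a in(("top",(325,180,80,120)),("scene",(290,220,110,90))):
    c=vision.camera(n); crop(c,*a,5,n+"2.png"); print(proj(c,[.5034,-.4628,.0125]))
```

```text
[-7.44506301e-01  7.19935294e-01  2.77961219e-01  1.13872686e+00
 -9.48465853e-06  3.14038652e+00] [ 0.49894617 -0.45972647  0.04652651] -42.587959812421495
[[369.57597169 230.30057195]]
[[356.55423768 290.34424228]]
```

View pics/top2.png

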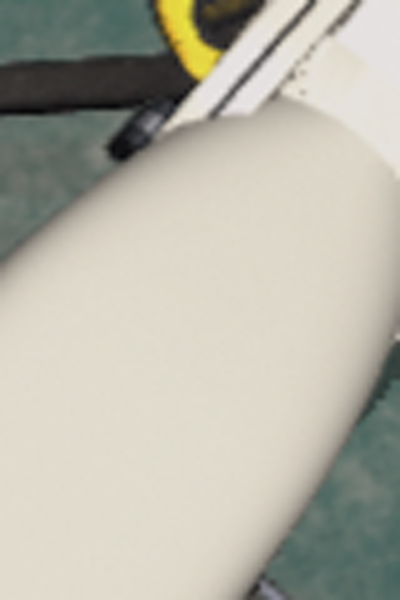

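The top view shows the arm hiding the grasp. The commanded pose matches the measured leg line, so I'll go down and close.

move_arm([
  [[0.001,0,-0.03,0,100],[0.001,0,-0.045,0,100],[0.001,0,-0.045,0,60],[0.001,0,-0.045,0,20],[0.001,0,-0.045,0,0]],
])

```text
clock: 2.28
eef_pos: [0.5032, -0.4631, 0.0078]
tool_rot: [0.932, -0.363, 0.001, 0.0]
ft_force: [0.1, -0.6, -0.1]
grip_width: 0.0321
grasp_force: 0.0
```

move_arm([
  [[0,0,0,0,0],[0,0,0,0,0],[0,0,0,0,0]],
])

```text
clock: 2.65
eef_pos: [0.5034, -0.463, 0.0079]
tool_rot: [0.932, -0.363, 0.001, 0.0]
ft_force: [-1.0, 0.4, 5.6]
grip_width: 0.0226
grasp_force: 58.8
```

move_arm([
  [[0,0,0.04,0,0],[0,0,0.1,0,0],[-0.03,0.0,0.16,10,0],[-0.03,0.0,0.22,20,0],[-0.03,0,0.26,30,0]],
])

```text
clock: 3.28
eef_pos: [0.4722, -0.4627, 0.2695]
tool_rot: [0.994, -0.107, 0.001, 0.001]
ft_force: [1.8, -0.5, -1.4]
grip_width: 0.0221
grasp_force: 59.2
```

Run:
```python
from h import *
o=monitor.get_obs(); print(o["eef_pos"],o["ft_force"],o["ft_torque"])
c=vision.camera("scene"); crop(c,240,80,200,200,3,"s3.png"); print(proj(c,o["eef_pos"]))
```

```text
[ 0.4722299  -0.46271361  0.2695293 ] [ 1.76847059 -0.47885897 -1.44692675] [-0.0745806  -0.22459429  0.00931407]
[[349.65517437 229.12212082]]
```

View pics/s3.png

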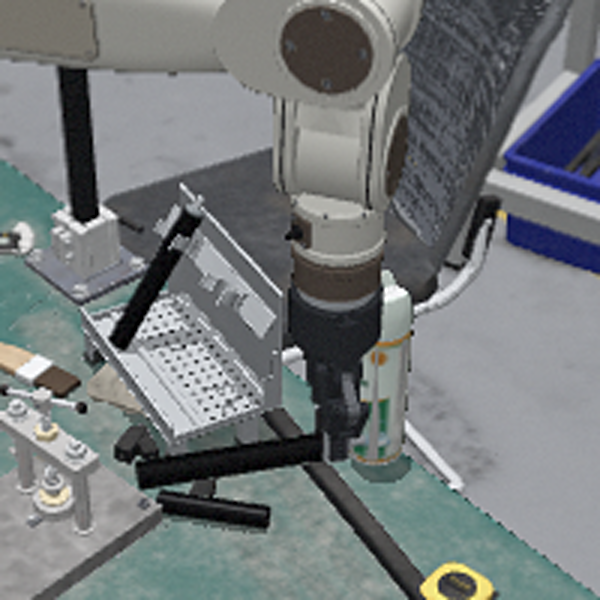

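The leg is held near its stud, with the mouth at crop (138,472), i.e. pixel (286,237.5). I'll solve for its tilt.

Run:
```python
from h import *
o=monitor.get_obs(); c=vision.camera("scene"); 
q=o["tool_rot"]; y=2*np.arctan2(q[1],q[0]); g=o["eef_pos"]+[0,0,.005]
for th in range(0,60,5):
    t=np.radians(th); print(th,proj(c,g-.170*np.array([np.cos(t)*np.cos(y),np.cos(t)*np.sin(y),np.sin(t)])).round(1))
```

```text
0 [[285.8 236.6]]
5 [[286.4 240.8]]
10 [[287.4 244.8]]
15 [[288.9 248.6]]
20 [[290.9 252.2]]
25 [[293.2 255.5]]
30 [[296.  258.6]]
35 [[299.1 261.4]]
40 [[302.5 263.9]]
45 [[306.3 266.1]]
50 [[310.3 267.9]]
55 [[314.6 269.5]]
```

Run:
```python
from h import *
c=vision.camera("top"); 
for p in[(222,332),(282,306),(278,316),(255,313),(235,340)]: print(p,onz(c,*p,.17),onz(c,*p,.0))
crop(c,130,180,190,180,4,"t4.png")
```

```text
(222, 332) [ 0.27970649 -0.12849439  0.17      ] [ 0.2610292  -0.09262506  0.        ]
(282, 306) [ 0.3311246  -0.25475571  0.17      ] [ 0.32181851 -0.2418981   0.        ]
(278, 316) [ 0.31057227 -0.24603619  0.17      ] [ 0.29752042 -0.23158941  0.        ]
(255, 313) [ 0.31778906 -0.19810995  0.17      ] [ 0.3060525  -0.17492838  0.        ]
(235, 340) [ 0.26269819 -0.15551029  0.17      ] [ 0.24092106 -0.12456474  0.        ]
```

View pics/t4.png

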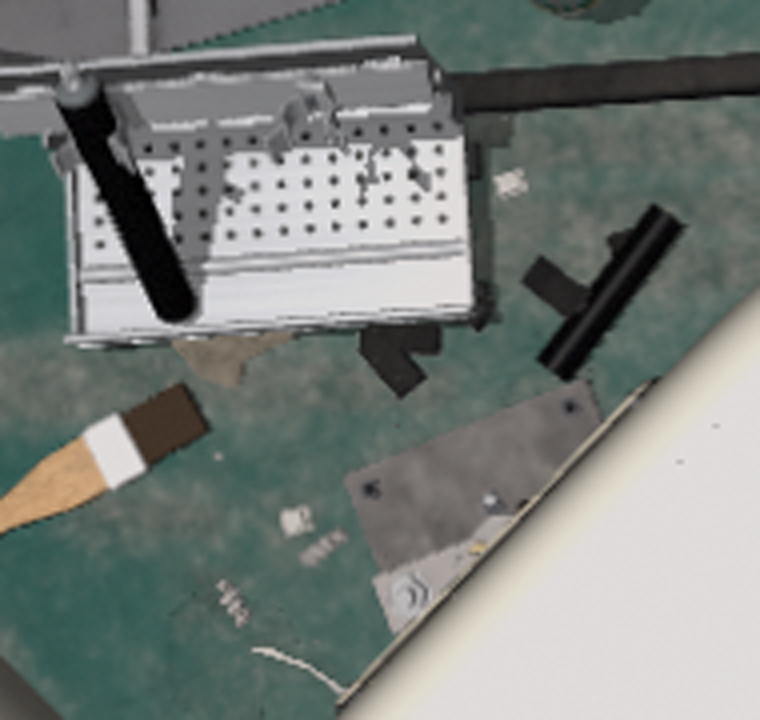

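move_arm([
  [[-0.01,0,0.02,10.5,0],[-0.02,0,0.04,21,0],[-0.03,0.0,0.06,31.5,0],[-0.04,0.0,0.06,42,0],[-0.05,0,0.06,52.5,0]],
])

```text
clock: 4.05
eef_pos: [0.4219, -0.4618, 0.3232]
tool_rot: [0.939, 0.343, -0.001, -0.002]
ft_force: [-0.7, -0.3, -2.2]
grip_width: 0.0228
grasp_force: 59.2
```

move_arm([
  [[0,0,0,10.5,0],[0,0.02,0,21,0],[0,0.04,0,31.5,0],[0,0.06,0,42,0],[0,0.08,0,52.5,0]],
])

```text
clock: 4.68
eef_pos: [0.4217, -0.3809, 0.3229]
tool_rot: [0.691, 0.723, 0.0, -0.003]
ft_force: [-1.2, -0.4, -1.7]
grip_width: 0.0229
grasp_force: 59.2
```

The top crop shows the rack's sloping rail overhanging the wall. The leg is held horizontally and rigidly, but it must tilt. The tool can only turn about z, so I'll press the mouth against the fixed tall post and raise the gripper, letting the leg pivot in the pads. First I'll move the leg in front of the post.

move_arm([
  [[-0.02,0.055,0,10.4,0],[-0.04,0.11,0,20.8,0],[-0.06,0.165,0,31.2,0],[-0.08,0.22,0,41.6,0],[-0.1,0.276,0,52,0]],
])

```text
clock: 5.3
eef_pos: [0.3204, -0.1044, 0.3237]
tool_rot: [0.304, 0.953, 0.0, -0.003]
ft_force: [1.2, 0.7, -1.8]
grip_width: 0.0226
grasp_force: 59.3
```

move_arm([
  [[-0.02,0.05,0,10.4,0],[-0.04,0.1,0,20.8,0],[-0.06,0.15,0,31.2,0],[-0.06,0.2,0,41.6,0],[-0.055,0.276,0,51,0]],
])

```text
clock: 5.92
eef_pos: [0.2651, 0.1567, 0.3244]
tool_rot: [-0.136, 0.991, -0.001, -0.001]
ft_force: [2.2, -0.1, -2.2]
grip_width: 0.0225
grasp_force: 59.3
```

move_arm([
  [[0,0,0,0,0],[0,0,0,0,0]],
])

```text
clock: 6.18
eef_pos: [0.2654, 0.1555, 0.3244]
tool_rot: [-0.134, 0.991, -0.001, -0.002]
ft_force: [-0.1, -0.8, -2.6]
grip_width: 0.0228
grasp_force: 59.3
```

Run:
```python
from h import *
o=monitor.get_obs(); print(o["joint_pos"].round(2),o["eef_pos"])
c=vision.camera("top"); s=vision.camera("scene")
a=cv2.resize(c["color"][190:330,0:180,::-1],None,fx=3,fy=3); b=cv2.resize(s["color"][70:210,200:300,::-1],None,fx=3,fy=3)
a=a[:420,:500]; cv2.imwrite("pics/m5.png",np.hstack([a,b]))
print(proj(c,o["eef_pos"]),proj(s,o["eef_pos"]),proj(c,[[.49,.23,.32]]),proj(s,[[.49,.23,.32]]))
```

```text
[ 0.53 -0.17 -0.18  1.56 -0.    0.26] [0.26540151 0.15551764 0.32444948]
[[ 47.37520002 351.22000414]] [[203.58767003 117.58306847]] [[ 13.50337116 227.49145787]] [[261.72595779  93.73086252]]
```

View pics/m5.png

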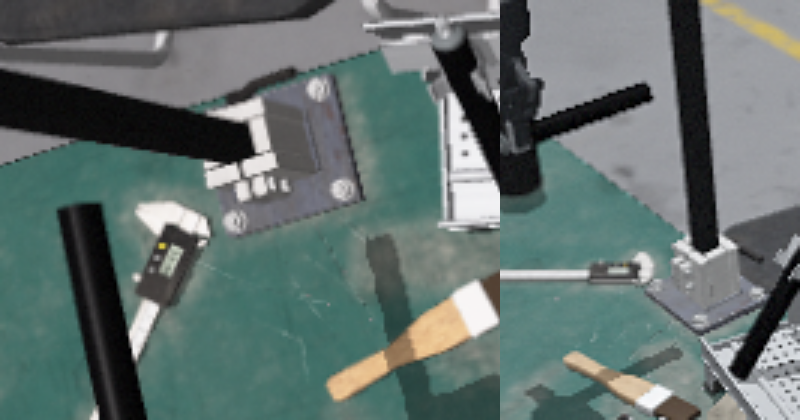

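The merged crop shows the mouth at top pixel (27,260), just short of the square post, whose face is turned about 15°, which matches my approach. The leg axis needs a 12 mm shift to +y, then contact.

move_arm([
  [[0.015,0.017,-0.04,0,0],[0.03,0.02,-0.04,0,0],[0.035,0.022,-0.04,0,0],[0.039,0.023,-0.04,0,0],[0.042,0.024,-0.04,0,0]],
])

```text
clock: 6.9
eef_pos: [0.3092, 0.1799, 0.2872]
tool_rot: [-0.133, 0.991, 0.0, 0.001]
ft_force: [-0.0, 1.0, -2.2]
grip_width: 0.023
grasp_force: 59.3
```

move_arm([
  [[0.003,0.001,0,0,0],[0.006,0.002,0,0,0],[0.009,0.003,0,0,0]],
])

```text
clock: 7.28
eef_pos: [0.3173, 0.183, 0.2863]
tool_rot: [-0.134, 0.991, -0.0, -0.0]
ft_force: [-7.1, -1.9, -2.0]
grip_width: 0.0225
grasp_force: 59.4
```

move_arm([
  [[0.001,0,0,0,0],[0.002,0,0,0,0],[0.003,0.001,0,0,0]],
])

```text
clock: 7.65
eef_pos: [0.3174, 0.1828, 0.2852]
tool_rot: [-0.134, 0.991, -0.001, -0.004]
ft_force: [-10.0, -2.6, -0.5]
grip_width: 0.0228
grasp_force: 59.5
```

move_arm([
  [[0.003,0.001,0,0,0],[0.005,0.001,0,0,0],[0.006,0.001,0.005,0,0],[0.006,0.001,0.01,0,0],[0.006,0.001,0.015,0,0]],
])

```text
clock: 8.28
eef_pos: [0.3191, 0.183, 0.2985]
tool_rot: [-0.135, 0.991, -0.001, -0.009]
ft_force: [-18.0, -1.1, -2.7]
grip_width: 0.0229
grasp_force: 59.1
```

move_arm([
  [[0.001,0,0.007,0,0],[0.001,0,0.014,0,0],[0.002,0,0.021,0,0],[0.003,0.001,0.028,0,0],[0.004,0.001,0.035,0,0]],
])

```text
clock: 8.9
eef_pos: [0.3303, 0.186, 0.3363]
tool_rot: [-0.134, 0.991, -0.0, -0.001]
ft_force: [-3.2, -0.3, -2.7]
grip_width: 0.0226
grasp_force: 58.8
```

Run:
```python
from h import *
from scipy.optimize import minimize
o=monitor.get_obs(); s=vision.camera("scene"); print(o["eef_pos"],o["ft_force"],o["ft_torque"])
crop(s,200,70,120,120,4,"s6.png")
q=o["tool_rot"]; y=2*np.arctan2(q[1],q[0]); g=o["eef_pos"]+[0,0,.005]
for th in range(-5,40,5):
    t=np.radians(th); print(th,(4*(proj(s,g-.170*np.array([np.cos(t)*np.cos(y),np.cos(t)*np.sin(y),np.sin(t)]))-[200,70])).round(0))
```

```text
[0.33028461 0.18597666 0.33634507] [-3.19136176 -0.31236996 -2.71050849] [-0.15210123  0.93582479  0.07643957]
-5 [[247.  55.]]
0 [[249.  71.]]
5 [[250.  87.]]
10 [[249. 103.]]
15 [[248. 119.]]
20 [[245. 136.]]
25 [[241. 152.]]
30 [[236. 168.]]
35 [[229. 184.]]
```

View pics/s6.png

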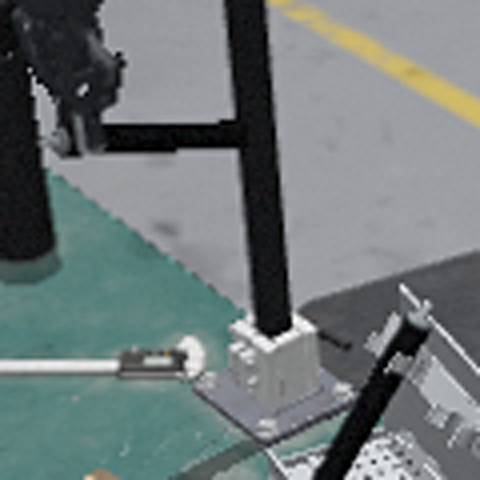

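The scene crop shows the mouth at crop (243,133), held against the post at about 19° tilt, so the pivoting works. I'll continue along the arc.

move_arm([
  [[0.004,0.001,0.006,0,0],[0.008,0.002,0.013,0,0],[0.012,0.003,0.021,0,0],[0.016,0.004,0.029,0,0],[0.02,0.005,0.037,0,0]],
])

```text
clock: 9.57
eef_pos: [0.3501, 0.1908, 0.3737]
tool_rot: [-0.134, 0.991, -0.0, -0.001]
ft_force: [-1.3, -1.9, -2.5]
grip_width: 0.022
grasp_force: 59.0
```

move_arm([
  [[0.004,0.001,0.0,0,0],[0.008,0.002,0.0,0,0],[0.012,0.003,0.0,0,0],[0.015,0.004,0.002,0,0]],
])

```text
clock: 10.07
eef_pos: [0.3536, 0.1911, 0.3763]
tool_rot: [-0.134, 0.991, -0.001, -0.012]
ft_force: [-42.5, -12.6, 21.7]
grip_width: 0.0224
grasp_force: 60.4
```

Run:
```python
from h import *
o=monitor.get_obs(); s=vision.camera("scene"); print(o["eef_pos"],o["ft_force"],o["ft_torque"])
q=o["tool_rot"]; y=2*np.arctan2(q[1],q[0]); g=o["eef_pos"]+[0,0,.005]
im=cv2.GaussianBlur(s["color"],(3,3),0).max(2)
pg=proj(s,g)[0]
for th in range(10,60,4):
    t=np.radians(th); 
    P=[g-l*np.array([np.cos(t)*np.cos(y),np.cos(t)*np.sin(y),np.sin(t)]) for l in (.04,.06,.08,.1,.12,.14,.155,.165,.175,.185)]
    uv=proj(s,P).round().astype(int); print(th,uv[-3],[int(im[v,u]) for u,v in uv])
```

```text
[0.35357008 0.191149   0.37631783] [-42.51015664 -12.60961529  21.65842109] [-2.8033531   9.28868445 -0.11481728]
10 [266  83] [156, 156, 159, 160, 159, 23, 22, 38, 141, 159]
14 [266  86] [157, 156, 159, 161, 163, 24, 25, 33, 135, 163]
18 [265  90] [157, 158, 159, 161, 165, 25, 21, 20, 118, 163]
22 [265  93] [119, 145, 163, 162, 163, 31, 24, 23, 40, 151]
26 [264  96] [40, 59, 159, 163, 164, 89, 23, 21, 19, 84]
30 [263  99] [8, 19, 41, 59, 92, 108, 21, 25, 22, 26]
34 [261 102] [10, 15, 13, 10, 13, 15, 11, 14, 24, 23]
38 [260 105] [10, 14, 10, 8, 10, 7, 32, 12, 22, 23]
42 [259 108] [8, 7, 28, 72, 132, 157, 159, 104, 47, 25]
46 [257 111] [7, 36, 106, 165, 164, 162, 161, 163, 124, 76]
50 [255 114] [24, 122, 164, 164, 162, 160, 161, 162, 162, 164]
54 [253 117] [24, 156, 162, 157, 162, 161, 161, 162, 162, 160]
58 [251 119] [86, 154, 162, 144, 161, 162, 159, 160, 161, 160]
```

move_arm([
  [[0.0,0.0,0.005,0,0],[0.002,0.001,0.01,0,0],[0.006,0.002,0.016,0,0],[0.011,0.003,0.022,0,0],[0.016,0.004,0.028,0,0]],
])

```text
clock: 10.75
eef_pos: [0.3825, 0.1992, 0.4034]
tool_rot: [-0.134, 0.991, 0.0, 0.0]
ft_force: [-1.6, -1.3, -2.4]
grip_width: 0.0215
grasp_force: 58.9
```

move_arm([
  [[0.005,0.001,0.005,0,0],[0.01,0.003,0.009,0,0],[0.015,0.004,0.014,0,0],[0.02,0.005,0.018,0,0]],
])

```text
clock: 11.25
eef_pos: [0.4021, 0.2041, 0.4215]
tool_rot: [-0.134, 0.991, -0.0, 0.0]
ft_force: [-0.9, -0.3, -3.2]
grip_width: 0.0203
grasp_force: 60.0
```

```bash
cat > th.py <<'E'
from h import *
def tilt(th0=20,th1=90,L=(.04,.055,.07,.085,.1,.115,.13,.145,.155,.165)):
    o=monitor.get_obs(); s=vision.camera("scene"); print(o["eef_pos"],o["ft_force"].round(1),np.degrees(2*np.arctan2(*o["tool_rot"][[1,0]])))
    q=o["tool_rot"]; y=2*np.arctan2(q[1],q[0]); g=o["eef_pos"]+[0,0,.005]
    im=cv2.GaussianBlur(s["color"],(3,3),0).max(2)
    for th in range(th0,th1,4):
        t=np.radians(th)
        P=[g-l*np.array([np.cos(t)*np.cos(y),np.cos(t)*np.sin(y),np.sin(t)]) for l in L]
        uv=proj(s,P).round().astype(int); print(th,uv[-1],[int(im[v,u]) for u,v in uv])
E
python3 -c "
from th import *; tilt(30,80)"
```

```text
[0.40210364 0.20405371 0.42146635] [-0.9 -0.3 -3.2] 195.39325982804777
30 [274  83] [159, 159, 160, 110, 22, 22, 41, 160, 158, 161]
34 [272  86] [159, 160, 160, 154, 22, 23, 20, 134, 162, 161]
38 [271  89] [160, 158, 160, 157, 32, 21, 23, 74, 159, 161]
42 [269  92] [159, 158, 159, 162, 88, 23, 22, 21, 115, 155]
46 [268  95] [159, 159, 159, 160, 152, 22, 22, 24, 21, 94]
50 [266  98] [159, 160, 160, 160, 164, 121, 22, 22, 23, 21]
54 [264 100] [94, 139, 141, 143, 158, 158, 84, 23, 23, 21]
58 [262 103] [41, 41, 43, 43, 44, 45, 23, 10, 12, 24]
62 [260 106] [11, 11, 7, 10, 7, 9, 10, 10, 28, 38]
66 [257 108] [8, 7, 10, 7, 11, 8, 30, 79, 157, 164]
70 [255 110] [8, 10, 9, 27, 75, 133, 164, 163, 161, 161]
74 [252 112] [11, 10, 25, 122, 164, 163, 162, 162, 161, 160]
78 [250 114] [11, 23, 120, 163, 163, 163, 163, 162, 161, 160]
```

Tilt is now about 62°. I'll turn back 192° and carry the leg high to above the free clip.

move_arm([
  [[-0.02,-0.01,0.0,-8,0],[-0.04,-0.03,0.0,-18,0],[-0.04,-0.05,0.0,-28,0],[-0.04,-0.07,0.0,-38,0],[-0.04,-0.1,0,-48,0]],
])

```text
clock: 11.92
eef_pos: [0.3624, 0.1037, 0.4217]
tool_rot: [0.283, 0.959, 0.001, 0.001]
ft_force: [-0.8, 0.4, -1.8]
grip_width: 0.0199
grasp_force: 58.7
```

move_arm([
  [[0.0,-0.02,0.0,-10,0],[0,-0.04,0.0,-20,0],[0,-0.06,0.0,-30,0],[0.01,-0.08,0.0,-40,0],[0.02,-0.1,0,-50,0]],
])

```text
clock: 12.55
eef_pos: [0.3826, 0.0032, 0.422]
tool_rot: [0.662, 0.749, 0.001, 0.001]
ft_force: [-0.5, 0.3, -2.1]
grip_width: 0.0201
grasp_force: 58.8
```

move_arm([
  [[0.02,-0.02,0.0,-10,0],[0.04,-0.04,0.0,-20,0],[0.06,-0.06,0.0,-30,0],[0.08,-0.08,0.0,-40,0],[0.1,-0.1,0,-50,0]],
])

```text
clock: 13.18
eef_pos: [0.4831, -0.0971, 0.4217]
tool_rot: [0.917, 0.399, 0.001, 0.001]
ft_force: [-0.2, -1.0, -1.4]
grip_width: 0.0198
grasp_force: 58.9
```

move_arm([
  [[0.02,-0.003,0.0,-10,0],[0.04,-0.005,0.0,-20,0],[0.049,-0.007,0.0,-30,0],[0.049,-0.007,0.0,-40,0],[0.049,-0.007,0,-44,0]],
])

```text
clock: 13.8
eef_pos: [0.5317, -0.1034, 0.4213]
tool_rot: [1.0, 0.028, 0.001, 0.0]
ft_force: [0.2, 0.7, -2.7]
grip_width: 0.0201
grasp_force: 58.8
```

Run:
```python
from th import *
tilt(50,80)
c=vision.camera("top"); s=vision.camera("scene"); e=monitor.get_obs()["eef_pos"]
a=cv2.resize(c["color"][150:300,130:290,::-1],None,fx=2.5,fy=2.5); b=cv2.resize(s["color"][50:200,230:390,::-1],None,fx=2.5,fy=2.5)
cv2.imwrite("pics/m7.png",np.hstack([a,b])); print(monitor.get_obs()["joint_pos"].round(2), proj(s,e),proj(c,e))
```

```text
[ 0.53174952 -0.10344719  0.42134128] [ 0.2  0.7 -2.7] 3.223887948352771
50 [282 154] [49, 78, 77, 96, 75, 95, 65, 50, 80, 52]
54 [285 155] [17, 17, 27, 12, 17, 16, 15, 10, 67, 62]
58 [288 156] [13, 12, 17, 17, 18, 16, 14, 15, 27, 75]
62 [291 157] [15, 15, 14, 15, 12, 10, 10, 20, 90, 104]
66 [294 157] [18, 15, 12, 17, 21, 62, 91, 132, 159, 159]
70 [297 157] [18, 11, 6, 51, 82, 155, 95, 101, 39, 28]
74 [300 157] [18, 6, 33, 155, 89, 92, 125, 16, 12, 30]
78 [304 157] [14, 13, 156, 160, 87, 83, 159, 105, 9, 62]
[-0.19  0.35  0.65  1.87 -0.    2.89] [[312.33118797 109.16388528]] [[171.84729324 188.39332763]]
```

View pics/m7.png

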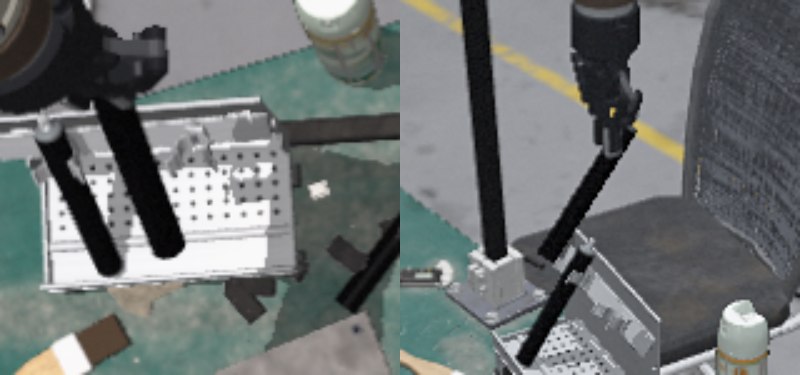

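The leg hangs tilted, with its mouth at top (197.6,250) and scene (287.6,155). The stud tip shows in the scene at about (323,102). Triangulating the mouth.

Run:
```python
from th import *
from scipy.optimize import least_squares
c=vision.camera("top"); s=vision.camera("scene"); e=monitor.get_obs()["eef_pos"]
f=lambda p:np.r_[proj(c,p)[0]-[197.6,249.5],proj(s,p)[0]-[287.8,154.5]]
o=least_squares(f,e-[.08,0,.15]); m=o.x; print("mouth",m,o.fun)
# tilt in plane yaw 3.2: direction to stud at 200mm, seen at (322.8,102) in scene
y=np.radians(3.2)
for th in range(50,70,3):
    t=np.radians(th); d=np.array([np.cos(t)*np.cos(y),np.cos(t)*np.sin(y),np.sin(t)])
    k=(e[0]-m[0])/d[0]; print(th,proj(s,m+.2*d)[0].round(1),"at tcp x: L",k.round(3),"z-tcp",(m+k*d-e).round(4))
# rack pixels segmentation sanity: axis line of racked leg in both cams by dark fit is skipped
```

```text
mouth [ 0.44406086 -0.11079401  0.29389343] [ 0.03543999 -0.09473564 -0.16541568  0.00475166]
50 [325.2  98.3] at tcp x: L 0.135 z-tcp [ 0.     -0.0028 -0.0238]
53 [322.7  96.9] at tcp x: L 0.145 z-tcp [ 0.     -0.0028 -0.012 ]
56 [320.   95.7] at tcp x: L 0.156 z-tcp [ 0.     -0.0028  0.0015]
59 [317.3  94.6] at tcp x: L 0.169 z-tcp [ 0.     -0.0028  0.0173]
62 [314.4  93.7] at tcp x: L 0.185 z-tcp [ 0.     -0.0028  0.0362]
65 [311.5  93. ] at tcp x: L 0.206 z-tcp [ 0.     -0.0028  0.0591]
68 [308.4  92.4] at tcp x: L 0.232 z-tcp [ 0.     -0.0028  0.0879]
```

```bash
cat > cl.py <<'E'
from h import *
def prof(cam,P,hw=9):
    """sub-pixel lateral offset of dark tube from predicted axis points P (N,3), perpendicular in image"""
    im=cam["color"].max(2).astype(np.float32); uv=proj(cam,P); d=uv[-1]-uv[0]; d/=np.linalg.norm(d); n=np.array([-d[1],d[0]])
    t=np.arange(-hw,hw+.01,.25); out=[]
    for p in uv:
        q=(p+np.outer(t,n)).astype(np.float32); v=cv2.remap(im,q[None,:,0],q[None,:,1],cv2.INTER_LINEAR)[0]
        m=v<60; 
        lab=np.split(np.where(m)[0],np.where(np.diff(np.where(m)[0])>1)[0]+1); lab=max(lab,key=len)
        out.append((t[lab].mean(),len(lab)*.25) if len(lab) else (np.nan,0))
    return uv,n,np.array(out)
def axis(m,yaw,th,s):
    t=np.radians(th); return m+np.outer(s,[np.cos(t)*np.cos(yaw),np.cos(t)*np.sin(yaw),np.sin(t)])
E
python3 - <<'E'
from cl import *
c=vision.camera("top"); s=vision.camera("scene"); S=np.arange(.02,.14,.02)
x,y,a=.4918,-.048,.0591; rk=lambda q:R.from_euler('z',a).apply(q)+[x,y,0]
for n,m,yaw,th in(("racked",rk([-.045,.057,.055]),a,55),("held",np.array([.444,-.1108,.2939]),np.radians(3.2),56)):
    for k,cam in(("top",c),("scene",s)):
        uv,nn,o=prof(cam,axis(m,yaw,th,S)); print(n,k,nn.round(2),o[:,0].round(1),o[:,1])
        # along-axis brightness to find ends
        A=proj(cam,axis(m,yaw,th,np.arange(-.03,.24,.006))).astype(np.float32)+np.float32(nn*np.nanmedian(o[:,0]))
        print([int(v) for v in cv2.remap(cam["color"].max(2),A[None,:,0],A[None,:,1],cv2.INTER_LINEAR)[0]])
E
```

```text
racked top [ 0.91 -0.42] [-0.8 -0.6 -0.9 -0.5 -0.4 -1.5] [ 9.75 10.5  10.    9.75 10.5   8.25]
[153, 225, 190, 195, 95, 12, 10, 11, 9, 11, 12, 12, 10, 12, 11, 11, 12, 10, 12, 11, 13, 10, 9, 10, 10, 11, 11, 9, 10, 12, 12, 13, 14, 11, 21, 131, 151, 209, 160, 199, 83, 25, 22, 24, 23]
racked scene [0.87 0.5 ] [0.4 0.4 0.1 0.2 0.2 0.2] [6.5  6.   6.5  7.25 7.25 7.75]
[180, 147, 147, 100, 191, 53, 15, 15, 16, 17, 10, 13, 18, 20, 18, 18, 14, 18, 15, 15, 10, 15, 16, 18, 17, 17, 16, 36, 124, 118, 130, 4, 11, 13, 17, 86, 158, 159, 172, 109, 83, 84, 89, 87, 85]
held top [ 0.93 -0.37] [-0.2  0.   0.   0.1  0.   0.1] [12.75 13.25 13.25 14.   14.25 14.5 ]
[210, 248, 249, 200, 7, 9, 7, 9, 9, 9, 9, 10, 6, 8, 10, 9, 11, 9, 9, 10, 7, 9, 10, 9, 7, 9, 9, 7, 10, 11, 57, 36, 21, 25, 26, 23, 30, 22, 21, 20, 21, 20, 20, 21, 22]
held scene [0.88 0.48] [-0.6  0.2  0.5  0.8  0.9  1.4] [9.   8.25 8.25 7.75 7.5  8.  ]
[88, 86, 81, 80, 58, 87, 17, 14, 7, 3, 13, 12, 17, 16, 12, 15, 17, 13, 15, 17, 12, 18, 16, 19, 14, 15, 14, 16, 7, 20, 111, 61, 36, 39, 44, 30, 35, 48, 41, 35, 53, 45, 49, 38, 158]
```

Run:
```python
from cl import *
from scipy.optimize import least_squares
c=vision.camera("top"); s=vision.camera("scene"); S=np.arange(.03,.125,.0125); e=monitor.get_obs()["eef_pos"]; print(e)
a=.0591
def fit(P0,make,prior,wt):
    p=np.array(P0,float)
    for _ in range(4):
        obs=[]
        for cam in(c,s):
            uv,n,o=prof(cam,make(p)); ok=np.isfinite(o[:,0]); obs.append((cam,ok,(uv+o[:,:1]*n),n))
        def f(q): return np.r_[tuple(((proj(cam,make(q))-t)@n)[ok] for cam,ok,t,n in obs)+((q-prior)/wt,)]
        p=least_squares(f,p,loss='soft_l1').x
    r=f(p); return p,r
rk=lambda p,q:R.from_euler('z',p[2]).apply(q)+[p[0],p[1],0]
mk=lambda p:axis(rk(p,[-.045,.057,.055]),p[2],55,S)
p,r=fit([.4918,-.048,.0591],mk,np.array([.4918,-.048,.05]),np.array([.003,.01,.02])); print("rack",p,np.degrees(p[2]),r.round(1))
# held: mouth xyz, tilt; yaw known
yaw=np.radians(3.2)
mh=lambda q:axis(np.array(q[:3]),yaw,q[3],S)
h,r=fit([.444,-.1108,.2939,54],mh,np.array([.4445,-.1108,.292,54]),np.array([.004,.01,.004,5])); print("held",h,r.round(1))
d=axis(np.zeros(3),yaw,h[3],[1])[0]; L=(e-h[:3])@d; print("s of tcp",L,"off",e-h[:3]-L*d)
print("clip",rk(p,[-.045+.145*.5736,-.057,.055+.145*.8192]),"gutter",rk(p,[-.045,-.057,.055]))
np.save("rack.npy",p); np.save("held.npy",np.r_[h,e])
```

```text
[ 0.53070025 -0.10301981  0.42140505]
rack [ 0.49338822 -0.04541492  0.04985918] 2.856720718881275 [-0.  -0.  -0.   0.1 -0.  -0.1 -0.   1.1 -0.4 -0.1 -0.1 -0.3 -0.3 -0.3
  0.1 -0.1  0.5  0.3 -0. ]
held [ 0.44352413 -0.10916688  0.2926848  53.59132819] [-0.6 -0.3  0.1  0.6 -0.  -0.   0.1  0.1  0.6  0.1  0.3  0.  -0.2  0.2
 -0.2 -0.3 -0.2  0.2  0.2 -0.1]
s of tcp 0.15546013262132027 off [-0.00495192  0.00099632  0.00360532]
clip [ 0.53435358 -0.10044165  0.173784  ] gutter [ 0.45128494 -0.10458682  0.055     ]
```

The fits are consistent: tilt is 53.6°, gripped 155 mm up the leg, with the lateral error at the clip under 1 mm. I'll enter the clip with the leg 12 mm high along its axis so the fingers clear the jaws, then slide the leg down.

move_arm([
  [[-0.018,0.0035,-0.02,-0.3,0],[-0.018,0.0035,-0.07,-0.3,0],[-0.018,0.0035,-0.12,-0.3,0],[-0.018,0.0035,-0.165,-0.3,0],[-0.018,0.0035,-0.19,-0.3,0]],
])

```text
clock: 14.88
eef_pos: [0.5111, -0.0992, 0.2286]
tool_rot: [1.0, 0.027, -0.002, -0.0]
ft_force: [-0.1, 0.4, -1.6]
grip_width: 0.0199
grasp_force: 58.7
```

move_arm([
  [[0,0,-0.008,0,0],[0,0,-0.015,0,0],[0,0,-0.015,0,0]],
])

```text
clock: 15.25
eef_pos: [0.5131, -0.0996, 0.217]
tool_rot: [1.0, 0.027, 0.001, 0.0]
ft_force: [0.6, -0.0, -2.7]
grip_width: 0.0202
grasp_force: 58.8
```

Run:
```python
from cl import *
p=np.load("rack.npy"); h=np.load("held.npy"); e=monitor.get_obs()["eef_pos"]; print(e,monitor.get_obs()["ft_force"].round(1))
m=h[:3]+e-h[4:]; c=vision.camera("top"); s=vision.camera("scene"); yaw=np.radians(2.9)
print("mouth rack",R.from_euler('z',-p[2]).apply(m-[p[0],p[1],0]).round(4))
for th in(53.6,):
    for cam in(c,s):
        _,n,o=prof(cam,axis(m,yaw,th,np.arange(.02,.125,.0125))); print(n.round(2),o[:,0].round(1),o[:,1])
```

```text
[ 0.51310902 -0.09959758  0.2169611 ] [ 0.6 -0.  -2.7]
mouth rack [-0.0704 -0.0569  0.0882]
[ 0.95 -0.31] [ 0.4  0.1  0.   0.1 -0.1  0.   0.1  0.1  0.1] [10.5  10.5  10.25 10.5  10.5  10.75 11.   11.5  11.5 ]
[0.85 0.53] [-0.5 -0.4 -0.4 -0.2  0.  -0.1  0.1  0.   0.1] [6.75 7.   7.   7.25 7.25 6.5  7.   7.25 8.  ]
```

move_arm([
  [[0.004,0.0,-0.003,0,0],[0.008,0.0,-0.006,0,0],[0.012,0.001,-0.0085,0,0],[0.0165,0.001,-0.0115,0,0]],
])

```text
clock: 15.85
eef_pos: [0.529, -0.0988, 0.2047]
tool_rot: [1.0, 0.027, -0.001, 0.001]
ft_force: [-3.4, -1.9, 2.3]
grip_width: 0.0203
grasp_force: 60.5
```

move_arm([
  [[0.003,0.0,-0.002,0,0],[0.006,0.0,-0.004,0,0],[0.009,0,-0.006,0,0]],
])

```text
clock: 16.23
eef_pos: [0.5362, -0.0987, 0.1989]
tool_rot: [1.0, 0.027, -0.002, 0.0]
ft_force: [-6.7, -1.4, 3.7]
grip_width: 0.0201
grasp_force: 66.4
```

move_arm([
  [[0.003,0.0,-0.002,0,0],[0.006,0.0,-0.004,0,0],[0.008,0,-0.0055,0,0]],
])

```text
clock: 16.6
eef_pos: [0.5397, -0.0987, 0.1925]
tool_rot: [1.0, 0.027, -0.007, -0.0]
ft_force: [-21.1, -1.2, 16.0]
grip_width: 0.02
grasp_force: 64.3
```

```bash
cat > chk.py <<'E'
from cl import *
p=np.load("rack.npy"); o=monitor.get_obs(); print(o["clock"],o["eef_pos"].round(4),o["ft_force"].round(1),o["grip_width"])
c=vision.camera("top"); s=vision.camera("scene")
m=R.from_euler('z',p[2]).apply([-.045,-.057,.055])+[p[0],p[1],0]; cz=R.from_euler('z',p[2]).apply([-.8192,0,.5736])
# deviation from home axis, as normal offset in mm (scene) and y offset in mm (top)
for cam,v,nm in((s,cz,"n"),(c,np.array([0,1.,0]),"y")):
    A=axis(m,p[2],55,np.arange(.02,.125,.0125)); uv,n,q=prof(cam,A,12)
    k=((proj(cam,A+.01*v)-proj(cam,A))@n)/10; print(nm,"mm",(q[:,0]/k).round(1),q[:,1])
    B=proj(cam,axis(m,p[2],55,np.arange(-.03,.24,.006))).astype(np.float32)+np.float32(n*np.nanmedian(q[:,0]))
    print([int(x) for x in cv2.remap(cam["color"].max(2),B[None,:,0],B[None,:,1],cv2.INTER_LINEAR)[0]])
E
python3 chk.py
```

```text
16.6 [ 0.5397 -0.0987  0.1925] [-21.1  -1.2  16. ] 0.019996548807106374
n mm [-0.5 -1.1 -2.2 -2.2 -0.5 -1.1 -0.5 -1.6 -1.1] [6.5  6.75 7.25 6.75 7.   7.25 7.5  7.5  7.75]
[93, 89, 117, 91, 171, 200, 213, 64, 12, 14, 14, 10, 14, 12, 15, 13, 15, 11, 17, 14, 15, 15, 17, 11, 17, 18, 11, 109, 153, 131, 64, 97, 33, 36, 37, 38, 46, 42, 43, 34, 53, 55, 59, 47, 57]
y mm [-2.1 -2.1 -1.5 -1.5 -1.5 -1.2 -1.2 -0.6 -0.3] [10.5  10.5  10.5  10.5  10.5  10.25 10.25 11.25 10.  ]
[49, 132, 157, 239, 231, 109, 8, 10, 10, 11, 9, 10, 9, 11, 8, 11, 10, 9, 11, 7, 6, 5, 4, 7, 6, 5, 7, 8, 7, 16, 41, 22, 21, 30, 17, 18, 18, 19, 17, 29, 40, 40, 23, 42, 40]
```

The leg is home in the jaws (n ≈ −1 mm), about 12 mm high along its axis. I'll ease off, open and rise.

move_arm([
  [[-0.004,0.0,0.003,0,0],[-0.005,0.0,0.004,0,30],[-0.005,0,0.004,0,50],[-0.005,0,0.004,0,80],[-0.005,0,0.004,0,80]],
])

```text
clock: 17.32
eef_pos: [0.5416, -0.0984, 0.1975]
tool_rot: [1.0, 0.027, 0.0, -0.0]
ft_force: [-0.1, 0.0, 0.8]
grip_width: 0.0684
grasp_force: 0.0
```

move_arm([
  [[0,0.0,0.02,0,80],[0,0.0,0.06,0,80],[0,0,0.09,0,40],[0,0,0.09,0,0],[0,0,0.09,0,0]],
])

```text
clock: 17.95
eef_pos: [0.5409, -0.0984, 0.2865]
tool_rot: [1.0, 0.027, -0.0, -0.0]
ft_force: [-1.1, 0.3, -0.8]
grip_width: 0.0135
grasp_force: 0.0
```

```bash
python3 chk.py
```

```text
17.95 [ 0.5409 -0.0984  0.2865] [-1.1  0.3 -0.8] 0.013477920353174574
n mm [-17.  -15.9 -15.3 -11.4 -10.9  -9.7  -7.6  -6.5  -3.8] [6.5  6.5  7.25 7.   7.25 7.25 7.25 7.75 8.  ]
[99, 136, 99, 153, 208, 212, 173, 167, 22, 16, 13, 11, 13, 14, 23, 15, 14, 14, 12, 15, 13, 4, 18, 17, 12, 14, 10, 21, 120, 118, 97, 7, 4, 4, 5, 9, 12, 34, 81, 87, 90, 96, 95, 93, 96]
y mm [ nan -5.5 -5.1 -4.8 -3.6 -3.5 -3.8 -1.7 -0.6] [ 0.    9.75 10.5  10.25 10.25 10.25 11.5  11.25  9.75]
[73, 191, 217, 238, 239, 239, 238, 239, 146, 8, 6, 8, 7, 9, 8, 8, 8, 9, 8, 8, 8, 5, 7, 8, 7, 8, 10, 9, 4, 9, 7, 6, 4, 9, 5, 7, 20, 21, 40, 38, 40, 57, 68, 77, 104]
```

After release the leg pivoted in the loose clip and its mouth swung back toward the rib. It is still in the jaws. I'll measure its pose and regrip near the stud to guide it down along its axis.

```bash
cat > fitleg.py <<'E'
from cl import *
from scipy.optimize import least_squares
def fitleg(q0,S=np.arange(.02,.125,.0125)):
    p=np.load("rack.npy"); c=vision.camera("top"); s=vision.camera("scene")
    mk=lambda q:axis(np.array(q[:3]),q[4],q[3],S); q=np.array(q0,float); q0=np.array(q0)
    for _ in range(5):
        obs=[]
        for cam in(c,s):
            uv,n,o=prof(cam,mk(q),8); ok=np.isfinite(o[:,0]); obs.append((cam,ok,uv+np.nan_to_num(o[:,:1])*n,n))
        f=lambda x:np.r_[tuple(((proj(cam,mk(x))-t)@n)[ok] for cam,ok,t,n in obs)+((x-q0)/[.05,.05,.003,30,.3],)]
        q=least_squares(f,q,loss='soft_l1').x
    rr=R.from_euler('z',-p[2]).apply(q[:3]-[p[0],p[1],0])
    print("mouth rack mm",(rr*1e3).round(1),"tilt",q[3].round(1),"yaw-rack deg",np.degrees(q[4]-p[2]).round(1),"rms",np.sqrt((f(q)[:-5]**2).mean()).round(2))
    for nm,cam in(("top",c),("scene",s)):
        B=proj(cam,axis(q[:3],q[4],q[3],np.arange(-.03,.24,.006))).astype(np.float32)
        v=cv2.remap(cam["color"].max(2),B[None,:,0],B[None,:,1],cv2.INTER_LINEAR)[0]; print(nm,"dark start s",-.03+.006*int(np.argmax(v<60)),[int(x) for x in v[28:]])
    return q
E
python3 - <<'E'
from fitleg import *
p=np.load("rack.npy"); rw=lambda X:R.from_euler('z',p[2]).apply(X)+[p[0],p[1],0]
print("racked:"); fitleg(np.r_[rw([-.045,.057,.055]),55,p[2]])
print("leg:"); q=fitleg(np.r_[rw([-.021,-.057,.056]),62,p[2]]); np.save("leg.npy",q)
for s_ in(.145,.172,.18,.2): print(s_,axis(q[:3],q[4],q[3],[s_])[0].round(4))
E
```

```text
racked:
mouth rack mm [-42.6  57.2  55. ] tilt 54.2 yaw-rack deg 2.4 rms 0.34
top dark start s -0.011999999999999997 [9, 8, 11, 8, 9, 85, 139, 183, 138, 41, 49, 114, 91, 75, 102, 94, 93]
scene dark start s 0.0 [114, 125, 31, 17, 17, 12, 61, 156, 162, 172, 128, 83, 85, 91, 89, 68, 52]
leg:
mouth rack mm [-21.5 -58.   56. ] tilt 63.1 yaw-rack deg 3.1 rms 0.61
top dark start s -0.011999999999999997 [7, 5, 5, 7, 9, 9, 35, 27, 24, 37, 43, 28, 26, 26, 28, 18, 17]
scene dark start s 0.0 [14, 10, 4, 11, 16, 18, 16, 78, 111, 116, 167, 101, 84, 85, 92, 88, 88]
0.145 [ 0.54   -0.0976  0.1854]
0.172 [ 0.5521 -0.0964  0.2094]
0.18 [ 0.5557 -0.096   0.2166]
0.2 [ 0.5647 -0.0951  0.2344]
```

move_arm([
  [[0.01,0.0015,0,0,80],[0.01,0.0015,0,0,80],[0.01,0.0015,-0.03,0,80],[0.01,0.0015,-0.065,0,80],[0.01,0.0015,-0.086,0,80]],
])

```text
clock: 18.88
eef_pos: [0.5504, -0.0968, 0.1994]
tool_rot: [1.0, 0.027, -0.001, -0.0]
ft_force: [0.3, 0.8, -0.2]
grip_width: 0.0687
grasp_force: 0.0
```

move_arm([
  [[0,0,0,0,50],[0,0,0,0,20],[0,0,0,0,0],[0,0,0,0,0],[0,0,0,0,0]],
])

```text
clock: 19.5
eef_pos: [0.552, -0.0977, 0.2025]
tool_rot: [1.0, 0.027, 0.001, 0.001]
ft_force: [0.1, -3.3, 3.0]
grip_width: 0.0228
grasp_force: 58.9
```

move_arm([
  [[0.002,0,-0.001,0,0],[0.004,0,-0.002,0,0],[0.006,0,-0.003,0,0],[0.007,0,-0.004,0,0],[0.007,0,-0.004,0,0]],
])

```text
clock: 20.12
eef_pos: [0.5561, -0.0977, 0.1986]
tool_rot: [1.0, 0.027, -0.002, 0.001]
ft_force: [-6.3, -4.8, 11.2]
grip_width: 0.0229
grasp_force: 60.4
```

```bash
python3 - <<'E'
from fitleg import *
p=np.load("rack.npy"); rw=lambda X:R.from_euler('z',p[2]).apply(X)+[p[0],p[1],0]
fitleg(np.r_[rw([-.033,-.057,.062]),58,p[2]])
E
python3 chk.py
```

```text
mouth rack mm [-37.7 -59.3  62. ] tilt 52.2 yaw-rack deg 5.2 rms 0.49
top dark start s 0.0 [8, 7, 7, 6, 21, 19, 18, 18, 19, 20, 40, 42, 39, 35, 32, 37, 69]
scene dark start s 0.006000000000000005 [63, 13, 14, 24, 102, 88, 49, 34, 33, 32, 33, 32, 37, 39, 78, 99, 51]
20.225 [ 0.5561 -0.0977  0.1986] [-7.3 -3.3 10.6] 0.023176608811744555
n mm [-4.4 -7.7 -3.8 -3.8 -3.3 -3.2 -1.6 -3.2 -2.1] [6.75 7.75 6.5  6.5  6.75 7.25 7.5  7.75 7.75]
[92, 121, 109, 113, 188, 172, 212, 62, 14, 19, 13, 14, 15, 18, 17, 15, 16, 15, 14, 18, 11, 13, 14, 15, 13, 9, 17, 58, 130, 136, 69, 12, 11, 21, 92, 100, 51, 34, 34, 31, 29, 32, 30, 33, 70]
y mm [-1.5 -1.5 -1.2 -1.2 -0.9 -1.2 -0.3  0.3 -0. ] [10.   10.   10.25 10.25 10.5  10.25 10.5  10.5  10.25]
[49, 132, 131, 239, 239, 234, 51, 7, 9, 11, 9, 10, 10, 8, 10, 8, 8, 7, 7, 5, 6, 6, 9, 9, 7, 8, 6, 7, 9, 7, 5, 5, 4, 7, 8, 18, 19, 23, 19, 19, 19, 17, 22, 32, 38]
```

move_arm([
  [[0.002,0,-0.0015,0,0],[0.0005,0,-0.0035,0,0],[-0.001,0,-0.0055,0,0],[-0.002,0,-0.0075,0,0],[-0.003,0,-0.0095,0,0]],
])

```text
clock: 20.95
eef_pos: [0.5529, -0.0983, 0.1914]
tool_rot: [1.0, 0.026, -0.001, 0.002]
ft_force: [-11.8, -3.2, 24.0]
grip_width: 0.0229
grasp_force: 61.6
```

```bash
python3 chk.py
```

```text
20.95 [ 0.5529 -0.0983  0.1914] [-11.8  -3.2  24. ] 0.022893671936446224
n mm [-2.2 -1.6 -2.2 -2.2 -1.6 -1.1 -1.6 -2.7 -1.6] [6.75 6.5  7.25 6.75 7.   7.25 7.5  7.5  7.5 ]
[93, 101, 112, 100, 157, 104, 10, 13, 20, 13, 17, 16, 18, 15, 11, 16, 13, 12, 12, 8, 14, 11, 13, 14, 19, 16, 10, 99, 146, 133, 64, 11, 26, 77, 114, 79, 35, 39, 35, 33, 33, 34, 40, 85, 92]
y mm [-0.9 -0.3 -0.3 -0.6 -0.6 -0.3 -0.   0.6  0.3] [10.   10.   10.5  10.25 10.25 10.5  10.25 10.75 10.5 ]
[49, 126, 130, 196, 56, 10, 11, 10, 9, 11, 9, 9, 8, 11, 9, 9, 10, 8, 7, 12, 9, 10, 8, 10, 10, 5, 8, 6, 10, 5, 7, 7, 6, 6, 18, 19, 19, 19, 19, 17, 20, 30, 37, 41, 33]
```

move_arm([
  [[-0.0005,0,-0.001,0,0],[-0.001,0,-0.002,0,0],[-0.002,0,-0.003,0,0],[-0.002,0,-0.004,0,0]],
])

```text
clock: 21.55
eef_pos: [0.5504, -0.0984, 0.1877]
tool_rot: [1.0, 0.026, -0.001, 0.002]
ft_force: [-14.5, -4.5, 25.3]
grip_width: 0.0231
grasp_force: 61.8
```

```bash
python3 chk.py
```

```text
21.55 [ 0.5504 -0.0984  0.1877] [-14.5  -4.5  25.3] 0.02314228533253727
n mm [-1.1 -1.1 -2.2 -2.2 -0.5 -1.1 -1.1 -2.2 -1.6] [6.75 6.75 7.25 6.75 7.   7.25 7.25 7.75 7.5 ]
[93, 93, 112, 93, 147, 20, 11, 15, 10, 18, 21, 17, 18, 15, 17, 16, 9, 17, 14, 9, 15, 8, 19, 18, 18, 16, 9, 105, 153, 131, 65, 12, 27, 121, 100, 42, 36, 34, 34, 33, 32, 37, 65, 103, 70]
y mm [-0.9 -0.  -0.3 -0.3 -0.6 -0.  -0.   0.6  0.3] [10.   10.25 10.5  10.5  10.25 10.25 10.25 10.25 10.5 ]
[49, 124, 125, 98, 11, 10, 4, 9, 8, 10, 9, 9, 8, 10, 11, 8, 9, 9, 9, 13, 10, 11, 8, 5, 10, 8, 5, 6, 9, 7, 7, 9, 5, 16, 19, 17, 17, 18, 16, 17, 30, 40, 39, 34, 34]
```

move_arm([
  [[-0.0005,0,-0.001,0,0],[-0.001,0,-0.002,0,0],[-0.001,0,-0.002,0,0]],
])

```text
clock: 22.02
eef_pos: [0.549, -0.0985, 0.1856]
tool_rot: [1.0, 0.026, -0.001, 0.002]
ft_force: [-13.9, -4.0, 24.8]
grip_width: 0.023
grasp_force: 61.9
```

Run:
```python
from cl import *
p=np.load("rack.npy"); c=vision.camera("top"); s=vision.camera("scene"); o=monitor.get_obs(); print(o["eef_pos"],o["ft_force"].round(1))
for yy in(.057,-.057):
    m=R.from_euler('z',p[2]).apply([-.045,yy,.055])+[p[0],p[1],0]
    for cam in(c,s):
        uv,n,q=prof(cam,axis(m,p[2],55,np.arange(.02,.125,.0125)),8)
        st=np.arange(-.025,.03,.002); B=proj(cam,axis(m,p[2],55,st)).astype(np.float32)+np.float32(n*np.nanmedian(q[:,0]))
        v=cv2.remap(cam["color"].max(2),B[None,:,0],B[None,:,1],cv2.INTER_LINEAR)[0]; print(yy,"lat",np.nanmedian(q[:,0]).round(2),"start mm",(st[np.argmax(v<60)]*1e3).round(0),[int(x) for x in v[4:20]])
```

```text
[ 0.54901728 -0.09847046  0.18560797] [-14.1  -4.   24.5]
0.057 lat 0.0 start mm -9.0 [184, 161, 137, 93, 47, 19, 11, 9, 7, 7, 9, 10, 11, 10, 8, 9]
0.057 lat 0.25 start mm -1.0 [110, 100, 107, 124, 183, 202, 140, 67, 30, 13, 13, 12, 16, 21, 23, 18]
-0.057 lat 0.0 start mm -13.0 [119, 89, 49, 24, 11, 12, 11, 9, 9, 9, 9, 9, 8, 7, 8, 11]
-0.057 lat 0.25 start mm -3.0 [107, 101, 94, 105, 138, 141, 85, 32, 14, 11, 13, 11, 11, 15, 17, 19]
```

move_arm([
  [[0,0,0,0,30],[0,0,0,0,45],[0,0,0,0,80],[0,0,0,0,80]],
])

```text
clock: 22.62
eef_pos: [0.552, -0.0964, 0.181]
tool_rot: [1.0, 0.027, -0.001, -0.0]
ft_force: [-0.3, 0.9, 0.1]
grip_width: 0.0685
grasp_force: 0.0
```

move_arm([
  [[0,0,0.02,0,80],[0,0.0,0.06,0,80],[0,0,0.11,0,60],[0,0,0.14,0,40]],
])

```text
clock: 23.12
eef_pos: [0.5528, -0.0967, 0.3242]
tool_rot: [1.0, 0.027, 0.001, 0.0]
ft_force: [0.8, -0.3, -0.2]
grip_width: 0.035
grasp_force: 0.0
```

```bash
cat > cmp.py <<'E'
from fitleg import *
p=np.load("rack.npy"); rw=lambda X:R.from_euler('z',p[2]).apply(X)+[p[0],p[1],0]
c=vision.camera("top"); s=vision.camera("scene")
for yy in(.057,-.057):
    m=rw([-.045,yy,.055])
    for nm,cam in(("top",c),("scene",s)):
        uv,n,q=prof(cam,axis(m,p[2],55,np.arange(.02,.125,.0125)),8)
        st=np.arange(-.025,.23,.001); B=proj(cam,axis(m,p[2],55,st)).astype(np.float32)+np.float32(n*np.nanmedian(q[:,0]))
        v=cv2.remap(cam["color"].max(2),B[None,:,0],B[None,:,1],cv2.INTER_LINEAR)[0]; print(yy,nm,"lat px",q[:,0],"start mm",int(st[np.argmax(v<60)]*1e3),"up from 170:",[int(x) for x in v[195::3]])
E
python3 cmp.py
```

```text
0.057 top lat px [ 0.     0.     0.    -0.125  0.     0.     0.125 -0.25  -1.25 ] start mm -8 up from 170: [10, 60, 110, 134, 134, 153, 181, 167, 141, 163, 178, 161, 129, 127, 130, 130, 130, 58, 23, 33]
0.057 scene lat px [0.375 0.375 0.125 0.25  0.375 0.25  0.125 0.125 0.25 ] start mm -1 up from 170: [15, 9, 46, 107, 153, 161, 161, 158, 165, 175, 146, 97, 83, 85, 85, 87, 89, 88, 88, 86]
-0.057 top lat px [0.75  0.625 0.5   0.625 0.5   0.5   0.25  0.    0.125] start mm -13 up from 170: [20, 55, 81, 83, 85, 97, 110, 113, 115, 114, 133, 148, 134, 119, 88, 40, 21, 20, 23, 27]
-0.057 scene lat px [0.5   0.75  0.625 0.625 0.5   0.375 0.375 0.5   0.375] start mm -3 up from 170: [15, 15, 45, 98, 114, 125, 138, 140, 132, 145, 131, 90, 90, 93, 94, 99, 97, 93, 91, 96]
```

The released leg now matches the racked one: same tube end and stud height in both views, lateral difference within about 0.5 px. I'll withdraw and re-check that it's stable.

move_arm([
  [[-0.03,-0.02,0.02,0,40],[-0.06,-0.04,0.03,0,40],[-0.06,-0.04,0.03,0,40],[-0.06,-0.04,0.03,0,40],[-0.06,-0.04,0.03,0,40]],
])

```text
clock: 23.85
eef_pos: [0.4925, -0.1364, 0.3506]
tool_rot: [1.0, 0.027, -0.001, -0.0]
ft_force: [0.1, -0.3, -0.4]
grip_width: 0.0343
grasp_force: 0.0
```

```bash
python3 cmp.py; python3 -c "
from fitleg import *
p=np.load('rack.npy'); rw=lambda X:R.from_euler('z',p[2]).apply(X)+[p[0],p[1],0]
for y in(.057,-.057): fitleg(np.r_[rw([-.045,y,.055]),55,p[2]])"
```

```text
0.057 top lat px [ 0.     0.     0.    -0.125  0.125  0.125  1.5    1.125 -3.75 ] start mm -8 up from 170: [89, 87, 85, 91, 106, 120, 125, 127, 122, 121, 119, 117, 116, 110, 93, 81, 80, 80, 79, 76]
0.057 scene lat px [0.375 0.375 0.125 0.25  0.375 0.25  0.25  0.125 0.375] start mm -1 up from 170: [16, 15, 47, 108, 154, 160, 161, 158, 166, 174, 146, 96, 81, 86, 103, 72, 36, 39, 37, 34]
-0.057 top lat px [ 0.75   0.75   0.625  0.625  0.5    0.5    0.25  -1.5    0.75 ] start mm -13 up from 170: [15, 16, 16, 16, 18, 17, 18, 17, 18, 17, 34, 16, 34, 59, 88, 103, 111, 114, 127, 134]
-0.057 scene lat px [0.5   0.75  0.625 0.625 0.375 0.25  0.375 0.5   0.375] start mm -2 up from 170: [15, 16, 52, 124, 161, 165, 178, 175, 168, 191, 148, 92, 89, 92, 94, 98, 96, 91, 89, 95]
mouth rack mm [-41.6  58.5  55. ] tilt 55.7 yaw-rack deg -1.1 rms 1.21
top dark start s -0.011999999999999997 [82, 36, 54, 88, 87, 87, 88, 112, 125, 123, 117, 116, 97, 80, 79, 64, 33]
scene dark start s 0.0 [115, 116, 44, 17, 16, 17, 47, 154, 161, 167, 150, 81, 101, 48, 42, 35, 61]
mouth rack mm [-44.7 -59.9  55. ] tilt 53.2 yaw-rack deg 4.3 rms 0.28
top dark start s -0.03 [21, 21, 18, 15, 16, 18, 16, 18, 24, 21, 18, 16, 23, 54, 130, 135, 136]
scene dark start s 0.0 [138, 155, 52, 20, 19, 18, 42, 164, 198, 182, 155, 90, 97, 95, 91, 89, 89]
```

The leg is stable, with its mouth in the gutter at rack (−45, −59) mm, matching the racked leg. Handing in.

```bash
python3 -c "
from workcell import job
print(job.job_done())"
```

```text
the job is handed in; nothing more can be done
None
```

The studded leg stands with its mouth in the gutter behind the toe rail and is snapped into the free clip, matching the other leg in both camera views; the gripper is clear, the other leg was not touched, and I handed the job in at about 24 s.

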